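Tip the elbow fitting out of the fittings carousel

TASK

Turn the little fittings carousel by its upright pin until the compartment with the brass elbow faces the spout, then lift the bar handle at the back to tip the carousel so that the elbow slides down the spout into the steel cup, and lower the carousel level again. The hex nut and the plug stay in the carousel, the cup stays standing, and the fingers do not touch the elbow.

Things in the scene. Friction and masses are not known exactly. Their poses are not given: they have to be found in the camera images.
- cradle: Hinged tipping tray: steel ring 172 mm across, its top at z = 45 mm, with a spout 70 mm wide on one side. Origin on the hinge, 100 mm above the table, under the spout; x points out along the spout, y along the hinge, z up. Starts level on a stop; tips nose down (positive about y) up to 0.95 rad. Brass slides out from about 20 degrees on; 0.7 rad surely empties the compartment at the spout.
- bar (a point): Middle of the tray's bar handle behind the ring: black round bar, 12 mm diameter, along the hinge (y), at (-236, 0, 50) mm in the tray's frame, 62 mm free between its two brackets, 49 mm clear of the ring. It moves on an arc about the hinge as the tray tips, lifted with about 5 N; let go, the tray falls back level.
- axis (a point): The carousel's turning axis at its floor, at (-95, 0, 10) mm in the tray's frame; the axis is parallel to the tray's z. The carousel is a grey disc 162 mm across in the ring with a hub 32 mm across and four dividers 30 mm high, making four quarter compartments. Seen from here the ring is open to the spout 27 degrees either side of the tray's x. The empty compartment starts within 15 degrees of it.
- pin_top (a point): Top of the black upright pin, 12 mm diameter, by which the carousel is turned: 50 mm from its axis, 43 mm clear above the ring, standing on a divider, so the compartments' middles lie 45 and 135 degrees either side of it. It turns either way by at least 3.4 rad from the start, needs about 2 N at the pin, and stays where it is left, also when tipped.
- elbow: The brass elbow fitting to be tipped out: L-shaped, 33 by 33 by 20 mm, lying flat with its legs along its x and y; origin at the middle of the underside of its square outline. It starts about 55 mm from the carousel axis in the middle of its compartment (any but the one near the spout).
- nut: Brass hex nut, 28 mm across flats, 14 mm high, lying flat in another compartment; origin at the centre of its underside. Stays in the carousel.
- plug: Round stepped brass plug, 30 mm flange, 23 mm high, standing in another compartment; origin at the centre of its underside. Stays in the carousel.
- cup: Low open steel cup, 100 mm across, 60 mm high, 3 mm wall, standing loose on the stand's 6 mm base plate under the spout's end (about 64 mm from the hinge along the spout); origin at the centre of its underside. It is already in the right place.

How it is judged:
By the outcome, as a careful person would: the job done as asked, in the order asked, and still so for the second after the job is handed in, with the robot touching nothing.
It also fails if it takes over 58 s, if anything falls off the work surface, if the arm or the gripper's body presses on something with over 40 N, if the wrist force passes 120 N, or if a joint passes its speed limit or range.

ROBOT

A 6-joint arm with a two-finger parallel gripper is mounted at the origin on the work surface. World frame = base frame: x ahead of the robot, y to its left, z up, the work surface at z = 0. Lengths are in mm, angles in degrees, forces in N, time in s.
With the tool pointing down it reaches from about 350 to 725 mm from the base axis. Payload 4.3 kg.
Tool frame: the origin (TCP) lies midway between the tips of the shut fingers; the grasp point (between the pads) lies 19 mm behind it; z points along the fingers, y is the direction in which the jaws open and shut (so a half turn about z gives the same grasp; the last joint's range is limited). The gripper opens to 85 mm and grips with 20 to 120 N. Pads are 22 mm wide; open, the fingers measure 114 mm over their backs; the gripper's body (76 mm by 85 mm) begins 54 mm behind the grasp point. The pads swing forward as they close: fully open they stand 13 mm farther back than shut.
Start: joints at [-80.804, 21.618, 4.641, 73.018, 0, 83.68], TCP at [153.824, -554.083, 204.429] pointing down, gripper open.
Joint ranges: [-156.06, 156.06], [-48.1, 94.91], [-58.44, 69.94], [-101.28, 121.22], [-78.64, 73.56], [-180, 180]. Speed limits (degrees/s): [147.25, 147.25, 180, 180, 180, 180].

INTERFACE

Orientations are given as a 3x3 rotation matrix whose columns are the frame's x, y, z axes.
In Python, from rig import robot gives the robot as it stands.
- The arm moves only by the tool play_rows, never from a script. Its argument "plan" is a list of rows, each a list of 5 numbers: the finger opening in cm, from 0 to 8.54, then the shift along the world's x, y, z in cm, then the turn about the world's z in degrees. In form: [[gripper, tx, ty, tz, turn], ...]. A call has 1 to 8 rows; each row shifts and turns the pose as measured when the row begins; what a row does not reach is not made up. A row lasts 1/12 s, in which the tool goes at most 41.7 mm and 7.16 degrees, less where a joint would pass 70% of its speed; a pose out of reach is approached as far as the arm can. A call is refused whole if a number of a shift passes 4.17 or a number of a turn 7.16, either way. A call with a gripper value outside its range is refused whole. The fingers move at their own pace and stop on an object; "newtons" is the grip in N (left out, the last holds). Time passes only in rows, so rows that do not move let the fingers close. It gives the time, the measured TCP pose, the force and the opening at its end, in the units of the state.
- robot.sense(): the state, without advancing time (a new reading comes with each control period).
- robot.snapshot(name): name is "side" or "top" or "wrist"; returns the picture (420x560x3 uint8, red, green, blue); there is no depth.
- robot.camera_model(name): a dict with "mtx" (3x3 intrinsics, pixels), "D" ([k1, k2, p1, p2, k3] as OpenCV has them; the pictures are not rectified), "position" and "orientation" of the camera in the world. Camera axes: x right, y down, z forward; pixel columns grow to the right and rows downward; lengths in mm; the calibration is good to about 2 mm. A picture is of the moment at which its call begins: read the wrist's pose just before it. camera_model takes no time and is no camera call; for the wrist camera it gives the pose at the moment of the call.
- robot.hand_in(): hands the job in, once; it reports no verdict.
The state is a dict: "time": time; "joint_positions": joint angles; "qvel": joint speeds; "tau": joint torques, N m; "position": TCP position; "eef_rot": TCP orientation; "contact_force": force on the tool from outside, world axes, zero at the start; "wrist_torque": the same for the moment, N m; "width": opening from 0.0 (shut) to 1.0 (fully open).
Only numpy, scipy, OpenCV 4.12 (cv2) and the standard library are available. Lean on these libraries where they do the work, as an engineer would, in place of code of your own. Each camera call takes 0.05 s, during which the arm holds its last target.

## Working session

There is one attempt and no reset: what is moved stays moved. The work goes in short steps, Python scripts to look and compute and a tool call to move; the robot and the scene stay as the last step left them, time stands still between calls to the robot, and variables do not carry over. Pictures are saved under pics/ and viewed, and the job is handed in when it is done.

Besides the shell and the picture viewer there is one more tool, called after "Call:" as name(argument=value, ...) on one line, values as JSON. play_rows: Moves the arm, as the interface text tells. Its arguments: {"type":"object","properties":{"plan":{"type":"array"},"newtons":{"type":"number"}},"required":["plan"]}

```bash
mkdir -p pics; ls; python3 - <<'E'
from rig import robot
import cv2,numpy as np
for n in("side","top","wrist"):
    m=robot.camera_model(n); print(n,np.round(m["mtx"],1).tolist(),np.round(m["D"],3),np.round(m["position"],1),np.round(m["orientation"],3).tolist())
    cv2.imwrite(f"pics/{n}0.png",robot.snapshot(n)[:,:,::-1])
s=robot.sense();print(s)
E
```

```text
pics
side [[458.5, 0.0, 278.7], [0.0, 458.5, 205.3], [0.0, 0.0, 1.0]] [-0.028  0.     0.     0.     0.   ] [488.2 420.7 635.9] [[-0.994, -0.074, 0.081], [-0.109, 0.742, -0.661], [-0.011, -0.666, -0.746]]
top [[539.3, 0.0, 283.7], [0.0, 539.3, 213.1], [0.0, 0.0, 1.0]] [0.047 0.    0.    0.    0.   ] [367.7  23.7 855.5] [[-0.111, -0.972, 0.209], [-0.994, 0.108, -0.027], [0.003, -0.211, -0.977]]
wrist [[343.5, 0.0, 286.0], [0.0, 343.5, 209.6], [0.0, 0.0, 1.0]] [-0.009  0.     0.     0.     0.   ] [ 235.8 -531.8  372.9] [[0.268, -0.91, -0.317], [-0.963, -0.253, -0.087], [-0.002, 0.329, -0.944]]
{'time': 0.15, 'joint_positions': array([-8.08036908e+01,  2.16520129e+01,  4.58089376e+00,  7.30167167e+01,
        1.02305656e-03,  8.36828864e+01]), 'qvel': array([ 0.00556005, -0.14818407,  0.23783268,  0.12752584,  0.04557339,
       -0.06750206]), 'tau': array([ 1.43052206e-03, -4.64036822e+01,  2.70169705e+01,  1.39173330e-02,
       -1.11894226e-04, -3.19262909e-06]), 'position': array([ 153.74438454, -553.51984162,  203.68076189]), 'eef_rot': array([[ 9.63567845e-01,  2.67463935e-01, -2.27377914e-04],
       [ 2.67463966e-01, -9.63566670e-01,  1.51617238e-03],
       [ 1.86427652e-04, -1.52175035e-03, -9.99998825e-01]]), 'contact_force': array([ 0.62494287, -0.02058419,  0.58462249]), 'wrist_torque': array([-0.01368215,  0.0079083 , -0.01656997]), 'width': 1.002665881669604}
```

View pics/side0.png

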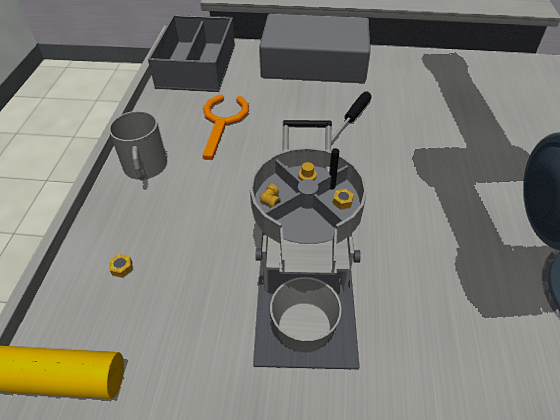

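View pics/top0.png

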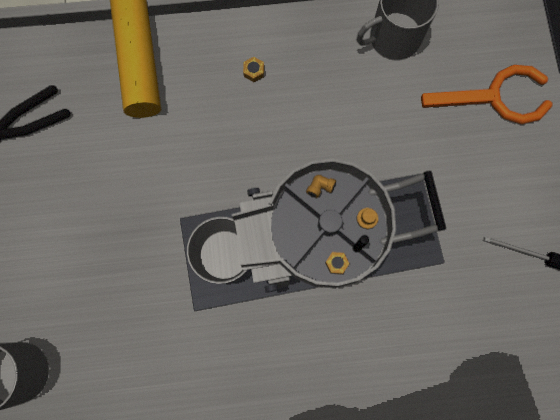

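The tray's spout points to image left in the top view (world +y). In the top view the elbow is at (321,186), the nut at (337,263), the plug at (368,217), the pin near (362,243) and the bar at (434,200). Next I'll measure these.

```bash
cat > h.py <<'E'
from rig import robot
import cv2,numpy as np
def ray(n,px,m=None):
    m=m or robot.camera_model(n)
    p=cv2.undistortPoints(np.array(px,float).reshape(-1,1,2),np.array(m["mtx"]),np.array(m["D"],float)).reshape(-1,2)
    d=np.c_[p,np.ones(len(p))]@np.array(m["orientation"]).T
    return np.array(m["position"]),d
def plane(n,px,z,m=None):
    o,d=ray(n,px,m); return o+d*((z-o[2])/d[:,2])[:,None]
def proj(n,P,m=None):
    m=m or robot.camera_model(n)
    R=np.array(m["orientation"]).T; t=-R@np.array(m["position"])
    return cv2.projectPoints(np.array(P,float).reshape(-1,1,3),cv2.Rodrigues(R)[0],t,np.array(m["mtx"]),np.array(m["D"],float))[0].reshape(-1,2)
def tri(a,pa,b,pb):
    o1,d1=ray(a,[pa]);o2,d2=ray(b,[pb]);d1=d1[0]/np.linalg.norm(d1);d2=d2[0]/np.linalg.norm(d2)
    s=np.linalg.lstsq(np.c_[d1,-d2],o2-o1,rcond=None)[0]
    A=o1+s[0]*d1;B=o2+s[1]*d2
    return (A+B)/2,np.linalg.norm(A-B)
E
python3 - <<'E'
import cv2
t=cv2.imread('pics/top0.png')[150:310,180:460];cv2.imwrite('pics/top0z.png',cv2.resize(t,(784,448),interpolation=2))
t=cv2.imread('pics/side0.png')[85:285,220:390];cv2.imwrite('pics/side0z.png',cv2.resize(t,(510,600),interpolation=2))
E
```

```text
(no output)
```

View pics/top0z.png

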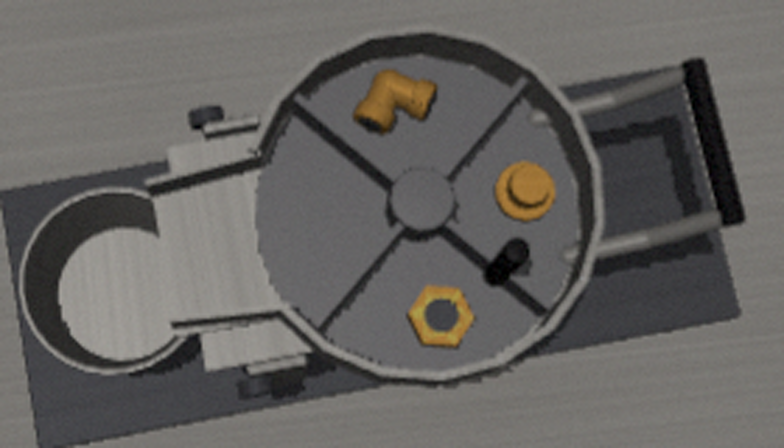

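View pics/side0z.png

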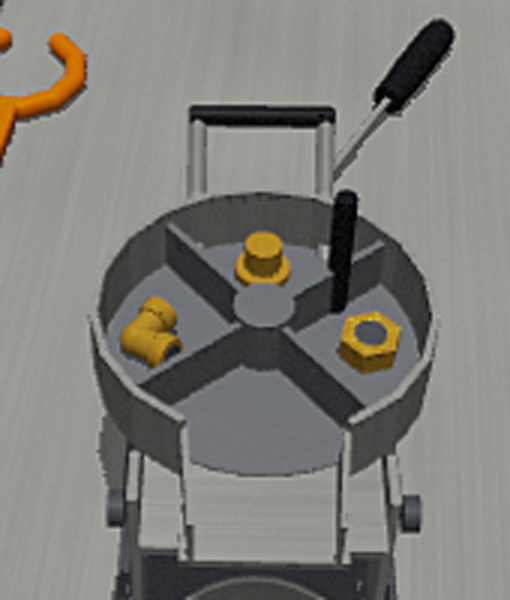

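```bash
cat > m.py <<'E'
from h import *
# bar
T=lambda x,y:(180+x/2.8,150+y/2.8); S=lambda x,y:(220+x/3,85+y/3)
im=robot.snapshot("top"); g=im.max(2)
mask=np.zeros_like(g);mask[160:240,420:450]=(g[160:240,420:450]<32)
n,l,st,c=cv2.connectedComponentsWithStats(mask);k=1+np.argmax(st[1:,4]);print("bar",st[k],c[k])
r=cv2.minAreaRect(np.argwhere(l==k)[:,::-1].astype(np.float32));print(r)
b=plane("top",[c[k]],150)[0];print("bar top",b)
im2=robot.snapshot("side");g2=im2.max(2);mask=np.zeros_like(g);mask[115:132,275:340]=g2[115:132,275:340]<45
n,l,st,c2=cv2.connectedComponentsWithStats(mask);k2=1+np.argmax(st[1:,4]);print("bar side",st[k2],c2[k2],plane("side",[c2[k2]],150))
print("tri bar",tri("top",c[k],"side",c2[k2]))
e=plane("top",[T(694,66),T(733,218)],150);print("ends",e,np.linalg.norm(e[0]-e[1]))
print("pin",tri("top",T(517,248),"side",S(346,197)),plane("top",[T(517,248)],188),plane("side",[S(346,197)],188))
# ring top outer points
rp=[T(415,34),T(502,58),T(575,120),T(601,200),T(575,290),T(520,345),T(440,381),T(350,357)]
P=plane("top",rp,145)[:,:2]
A=np.c_[2*P,np.ones(len(P))];x=np.linalg.lstsq(A,(P**2).sum(1),rcond=None)[0];print("ring c",x[:2],"r",np.sqrt(x[2]+x[:2]@x[:2]))
print("hub",plane("top",[T(422,202)],140),plane("side",[S(265,303)],140))
print("elbow/nut/plug",plane("top",[T(396,99),T(441,316),T(525,195)],120))
E
python3 m.py
```

```text
bar [424 172  21  58 450] [434.01777778 200.5       ]
((433.8024597167969, 200.42193603515625), (59.43973159790039, 8.277210235595703), 75.52970886230469)
bar top [ 513.88397186 -197.93763467  150.        ]
bar side [284 120  48   7 223] [307.14349776 123.59641256] [[ 513.30530271 -198.60108938  150.        ]]
tri bar (array([ 513.47956544, -197.61653883,  150.85548462]), np.float64(0.4508097371759039))
ends [[ 551.8823849  -195.98822401  150.        ]
 [ 475.90772783 -201.80196558  150.        ]] 76.19677229557405
pin (array([466.57071433, -91.6257846 , 187.69872514]), np.float64(1.249126856439631)) [[467.14449984 -91.71616848 188.        ]] [[465.98901186 -91.03146279 188.        ]]
ring c [500.77201378 -58.11473   ] r 83.34827252723902
hub [[501.60076719 -57.66826688 140.        ]] [[501.83361967 -61.89114308 140.        ]]
elbow/nut/plug [[ 559.25484986  -53.74570342  120.        ]
 [ 448.04812595  -61.81189227  120.        ]
 [ 503.23941709 -111.21622325  120.        ]]
```

Call:
play_rows(plan=[[5,2.2,3.2,0.5,2],[5,2.2,3.2,0.5,2],[5,2.2,3.2,0.5,2],[5,2.2,3.2,0.5,2],[5,2.2,3.2,0.5,2],[5,2.2,3.2,0,2],[5,2.2,3.2,0,2],[5,2.2,3.2,0,2]], newtons=40)

```text
time: 0.92
position: [330.1, -293.2, 227.1]
eef_rot: [[0.854, 0.521, -0.0], [0.521, -0.854, -0.001], [-0.001, 0.001, -1.0]]
contact_force: [0.8, 0.1, 0.8]
width: 0.585
```

Call:
play_rows(plan=[[5,2.3,3.4,0,2],[5,2.3,3.4,0,2],[5,2.3,3.4,0,2],[5,2.3,3.4,0,2],[5,2.2,3.3,0,2],[5,1.7,2.6,0,2],[5,0,0,0,0]])

```text
time: 1.5
position: [465.2, -85.9, 228.0]
eef_rot: [[0.714, 0.7, 0.005], [0.7, -0.714, -0.0], [0.003, 0.003, -1.0]]
contact_force: [-0.3, -0.5, -0.3]
width: 0.583
```

```bash
python3 - <<'E'
from h import *
im=robot.snapshot("wrist");cv2.imwrite("pics/w1.png",im[:,:,::-1])
s=robot.sense();print(s["position"],s["eef_rot"],s["time"])
print(proj("wrist",[[466.6,-91.6,188],[466.6,-91.6,150],[501.5,-58,140]]))
E
```

```text
[464.11254425 -87.64282132 227.97060367] [[ 0.71547484  0.6986291   0.00362507]
 [ 0.69863676 -0.71547501 -0.00147864]
 [ 0.00156062  0.00359053 -0.99999234]] 1.55
[[291.66506514 227.71080447]
 [290.72272741 208.88514451]
 [291.27104465 142.90522508]]
```

View pics/w1.png

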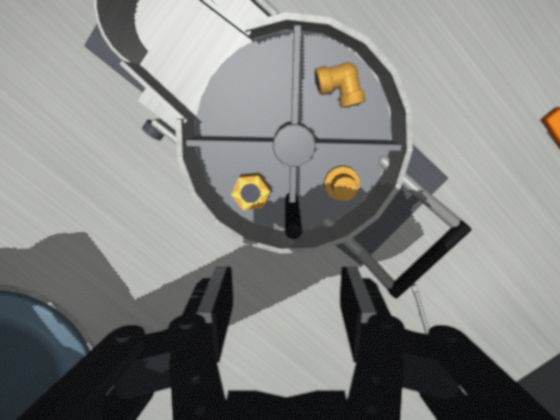

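The pin top shows at (293,229), within 2 px of the prediction, and sits centred between the jaws. The divider is aligned with the tool. Descending now.

Call:
play_rows(plan=[[5,0.2,-0.4,-2,0],[5,0,0,-2,0],[5,0,0,-2,0],[5,0,0,-1.4,0],[5,0,0,0,0]])

```text
time: 1.97
position: [465.4, -95.1, 152.7]
eef_rot: [[0.717, 0.697, 0.006], [0.697, -0.717, -0.006], [0.0, 0.008, -1.0]]
contact_force: [-0.5, 0.2, 0.3]
width: 0.589
```

Call:
play_rows(plan=[[3,0.1,0.3,0.1,0],[0.5,0,0,0,0],[0,0,0,0,0],[0,0,0,0,0],[0,0,0,0,0],[0,0,0,0,0]], newtons=30)

```text
time: 2.47
position: [464.9, -94.0, 155.0]
eef_rot: [[0.721, 0.693, 0.005], [0.693, -0.721, -0.005], [-0.0, 0.007, -1.0]]
contact_force: [1.2, -0.2, -6.1]
width: 0.11
```

```bash
python3 - <<'E'
from h import *
im=robot.snapshot("side")[85:285,220:390];cv2.imwrite("pics/s2.png",cv2.resize(im[:,:,::-1],(510,600)))
s=robot.sense();print(s["position"],s["width"],s["contact_force"])
E
```

```text
[464.94239001 -93.9829016  155.0074753 ] 0.10608720336443493 [ 1.55488269  0.18108172 -4.90728435]
```

View pics/s2.png

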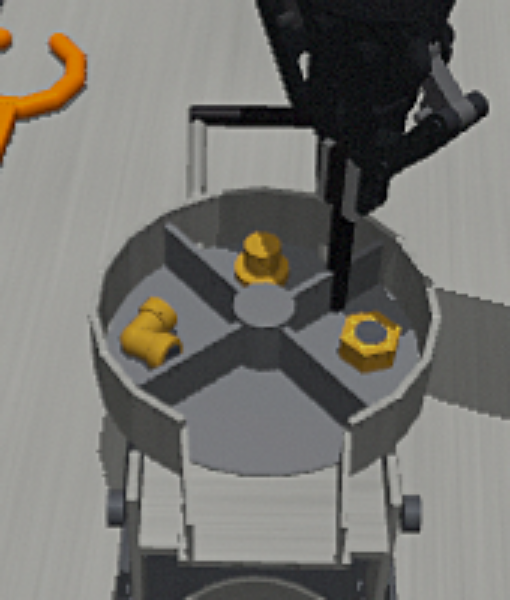

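Call:
play_rows(plan=[[0,0.38,-0.36,0,6],[0,0.42,-0.32,0,6],[0,0.45,-0.27,0,6],[0,0.47,-0.22,0,6],[0,0.5,-0.17,0,6],[0,0.51,-0.12,0,6],[0,0.52,-0.06,0,6],[0,0.52,0,0,6]])

```text
time: 3.18
position: [501.8, -110.1, 155.0]
eef_rot: [[-0.069, 0.998, 0.003], [0.998, 0.069, -0.004], [-0.004, 0.003, -1.0]]
contact_force: [0.8, -0.1, -4.6]
width: 0.106
```

```bash
python3 - <<'E'
from h import *
s=robot.sense();p=s["position"];d=p[:2]-[501.5,-58];print(p,s["width"],s["contact_force"],np.degrees(np.arctan2(d[1],d[0])),np.hypot(*d),np.degrees(np.arctan2(s["eef_rot"][1,0],s["eef_rot"][0,0])),s["joint_positions"])
E
```

```text
[ 501.81233274 -110.0899233   155.02121819] 0.1056036896723906 [ 0.84033858 -0.14412802 -4.64827845] -89.65645690458649 52.09085966520409 93.9529972297521 [-19.35780257  15.47915923 -11.43924524  62.83106236  -0.14125381
  66.68854349]
```

Call:
play_rows(plan=[[0,0.52,0.03,0,5.6],[0,0.52,0.09,0,5.6],[0,0.5,0.14,0,5.6],[0,0.49,0.19,0,5.6],[0,0.46,0.24,0,5.6],[0,0.44,0.29,0,5.6],[0,0.4,0.33,0,5.6],[0,0.37,0.37,0,5.6]])

```text
time: 3.85
position: [540.8, -93.9, 155.0]
eef_rot: [[-0.775, 0.631, 0.004], [0.631, 0.775, -0.002], [-0.004, 0.001, -1.0]]
contact_force: [-0.1, 0.2, -3.9]
width: 0.109
```

```bash
python3 - <<'E'
from h import *
s=robot.sense();p=s["position"];d=p[:2]-[501.5,-58];print(p,s["width"],s["contact_force"],np.degrees(np.arctan2(d[1],d[0])),np.hypot(*d),np.degrees(np.arctan2(s["eef_rot"][1,0],s["eef_rot"][0,0])))
t=robot.snapshot("top")[150:310,180:460,::-1];cv2.imwrite('pics/top3z.png',cv2.resize(t,(784,448),interpolation=2))
E
```

```text
[540.80679457 -93.86915861 154.9844551 ] 0.1091384218531339 [-0.1431585   0.15853392 -3.94120248] -42.38181013327798 53.21297434251946 140.83900338161646
```

View pics/top3z.png

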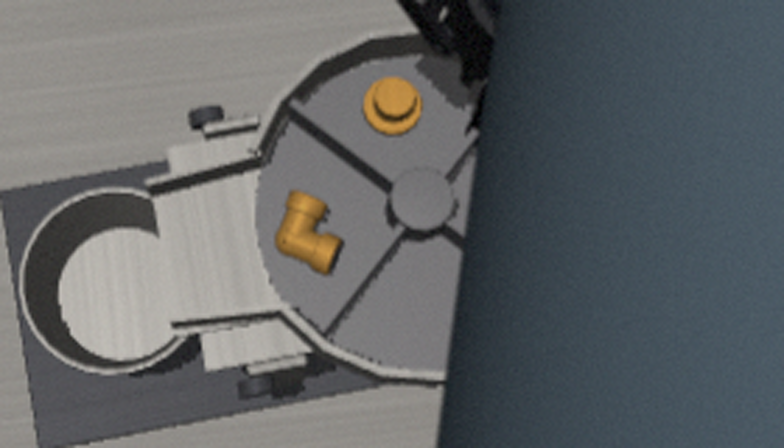

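```bash
python3 - <<'E'
from h import *
T=lambda x,y:(180+x/2.8,150+y/2.8)
ax=np.array([501.3,-58.2]);a0=94.6
for nm,px,z in(("elbow",T(306,232),120),("div+",T(288,104),140),("div-",T(328,333),140),("openA",T(258,157),145),("openB",T(284,311),145),("sp1",T(150,183),145),("sp2",T(172,324),145),):
    p=plane("top",[px],z)[0][:2];d=p-ax;a=np.degrees(np.arctan2(d[1],d[0]))-a0;r=np.hypot(*d);print(nm,p.round(1),a.round(1),r.round(1),"lat",(r*np.sin(np.radians(a))).round(1))
E
```

```text
elbow [496.7  -1. ] 0.0 57.4 lat 0.0
div+ [557.4   1.3] -47.9 81.7 lat -60.6
div- [443.7  -5.2] 42.8 78.2 lat 53.1
openA [531.3  18.7] -25.9 82.6 lat -36.1
openB [455.8  14.4] 27.5 85.7 lat 39.5
sp1 [524.3  71.7] -14.6 131.9 lat -33.3
sp2 [455.5  67.5] 15.4 133.8 lat 35.5
```

Elbow now sits at 0° to the spout axis, and the compartment is within 2.5°. Releasing and moving to the bar.

Call:
play_rows(plan=[[3,0,0,0,0],[3,0,0,0,0],[3.5,0,0,2,0],[3.5,0,0,3,0],[3.5,0,0,3,0],[3.5,-0.5,-2,0,7],[3.5,-0.5,-2,0,7],[3.5,-0.5,-2,0,7]])

```text
time: 4.57
position: [527.0, -153.5, 243.6]
eef_rot: [[-0.952, 0.307, 0.012], [0.307, 0.952, -0.005], [-0.013, -0.001, -1.0]]
contact_force: [-0.1, -0.5, -0.5]
width: 0.412
```

Call:
play_rows(plan=[[3.5,-0.5,-2,0,7],[3.5,-0.4,-1.5,0,7],[3.5,0,-0.5,0,7],[3.5,0,0,0,0],[3.5,0,0,0,0]])

```text
time: 4.98
position: [517.3, -201.8, 248.9]
eef_rot: [[-0.998, -0.052, 0.021], [-0.052, 0.999, -0.007], [-0.021, -0.008, -1.0]]
contact_force: [0.4, -0.2, 0.1]
width: 0.408
```

```bash
python3 - <<'E'
from h import *
s=robot.sense();p=s["position"];print(p,s["width"],s["time"],s["contact_force"],np.degrees(np.arctan2(s["eef_rot"][1,0],s["eef_rot"][0,0])),s["joint_positions"])
print(proj("wrist",[[513.6,-197.8,150]]))
cv2.imwrite("pics/w4.png",robot.snapshot("wrist")[:,:,::-1])
E
```

```text
[ 517.31422683 -201.79125902  248.88710608] 0.4081520854687765 4.9833 [ 0.36065429 -0.18910968  0.10392694] -177.0200692702803 [-27.98118092  17.63569058   5.47354211  76.58170209   0.20570634
 -30.95400639]
[[293.17809648 193.28181437]]
```

View pics/w4.png

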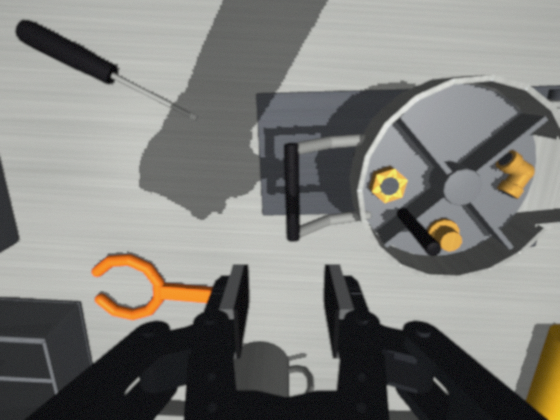

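Bar middle is seen at (292,191) against (293,193) predicted; it runs parallel to the pads. Descending.

Call:
play_rows(plan=[[3.5,-0.4,0.4,-2,1.5],[3.5,0,0,-3,0],[3.5,0,0,-3,0],[3.5,0,0,-2,0],[3.5,0,0,-1,0],[3.5,0,0,0,0]])

```text
time: 5.53
position: [515.3, -194.2, 138.4]
eef_rot: [[-0.997, -0.066, 0.029], [-0.066, 0.998, -0.01], [-0.028, -0.012, -1.0]]
contact_force: [-0.3, 0.1, -0.3]
width: 0.409
```

Call:
play_rows(plan=[[3.5,-0.1,-0.3,-0.6,0],[3.5,0,0,0,0]])

```text
time: 5.7
position: [514.1, -196.0, 132.2]
eef_rot: [[-0.998, -0.065, 0.028], [-0.065, 0.998, -0.01], [-0.028, -0.012, -1.0]]
contact_force: [0.1, 0.6, -0.7]
width: 0.41
```

Call:
play_rows(plan=[[0,0,0,0,0],[0,0,0,0,0],[0,0,0,0,0],[0,0,0,0,0],[0,0,0,0,0]], newtons=50)

```text
time: 6.12
position: [517.1, -197.2, 136.3]
eef_rot: [[-0.997, -0.063, 0.035], [-0.063, 0.998, -0.013], [-0.034, -0.015, -0.999]]
contact_force: [0.5, -0.2, -1.2]
width: -0.003
```

```bash
python3 - <<'E'
from h import *
s=robot.sense();p=s["position"];print(p,s["width"],s["time"],s["contact_force"],np.degrees(np.arctan2(s["eef_rot"][1,0],s["eef_rot"][0,0])),s["joint_positions"])
cv2.imwrite("pics/s5.png",robot.snapshot("side")[:,:,::-1])
b0=p[:2];xt=np.array([np.cos(np.radians(94.6)),np.sin(np.radians(94.6))])
pr=np.zeros(2)
for t in np.arange(0,.81,.05):
    q=np.array([-236*np.cos(t)+50*np.sin(t)+236,236*np.sin(t)+50*np.cos(t)-50]);d=q-pr;pr=q
    print(round(t,2),q.round(1),"dxy",(d[0]*xt/10).round(2),"dz",(d[1]/10).round(2))
E
```

```text
[ 517.10782859 -197.21404418  136.33895283] -0.0025116505560399635 6.1167 [ 0.48415798 -0.22627089 -1.19888388] -176.37906467248098 [-27.60479736  18.79056663  -9.74300299  59.35975662   0.26275963
 -31.20623446]
0.0 [0. 0.] dxy [-0.  0.] dz 0.0
0.05 [ 2.8 11.7] dxy [-0.02  0.28] dz 1.17
0.1 [ 6.2 23.3] dxy [-0.03  0.34] dz 1.16
0.15 [10.1 34.7] dxy [-0.03  0.39] dz 1.14
0.2 [14.6 45.9] dxy [-0.04  0.45] dz 1.12
0.25 [19.7 56.8] dxy [-0.04  0.51] dz 1.09
0.3 [25.3 67.5] dxy [-0.04  0.56] dz 1.07
0.35 [31.5 77.9] dxy [-0.05  0.61] dz 1.04
0.4 [38.1 88. ] dxy [-0.05  0.66] dz 1.01
0.45 [45.2 97.7] dxy [-0.06  0.71] dz 0.97
0.5 [ 52.9 107. ] dxy [-0.06  0.76] dz 0.93
0.55 [ 60.9 116. ] dxy [-0.06  0.81] dz 0.9
0.6 [ 69.5 124.5] dxy [-0.07  0.85] dz 0.85
0.65 [ 78.4 132.6] dxy [-0.07  0.89] dz 0.81
0.7 [ 87.7 140.3] dxy [-0.07  0.93] dz 0.76
0.75 [ 97.4 147.5] dxy [-0.08  0.97] dz 0.72
0.8 [107.4 154.1] dxy [-0.08  1.  ] dz 0.67
```

View pics/s5.png

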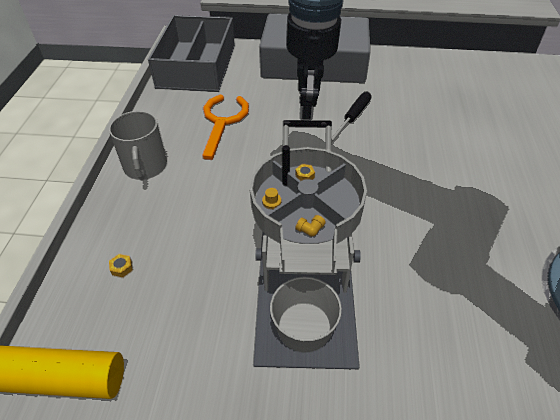

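```bash
python3 - <<'E'
from h import *
im=cv2.imread("pics/s5.png")[60:180,240:400];cv2.imwrite("pics/s5z.png",cv2.resize(im,(800,600),interpolation=2))
cv2.imwrite("pics/w5.png",robot.snapshot("wrist")[:,:,::-1])
print(proj("side",[robot.sense()["position"],[513.6,-197.8,150]]))
print(proj("wrist",[[513.6,-197.8,150]]))
E
```

```text
[[304.64341756 130.44384833]
 [306.93692772 123.88153885]]
[[286.36120947 261.29856779]]
```

View pics/s5z.png

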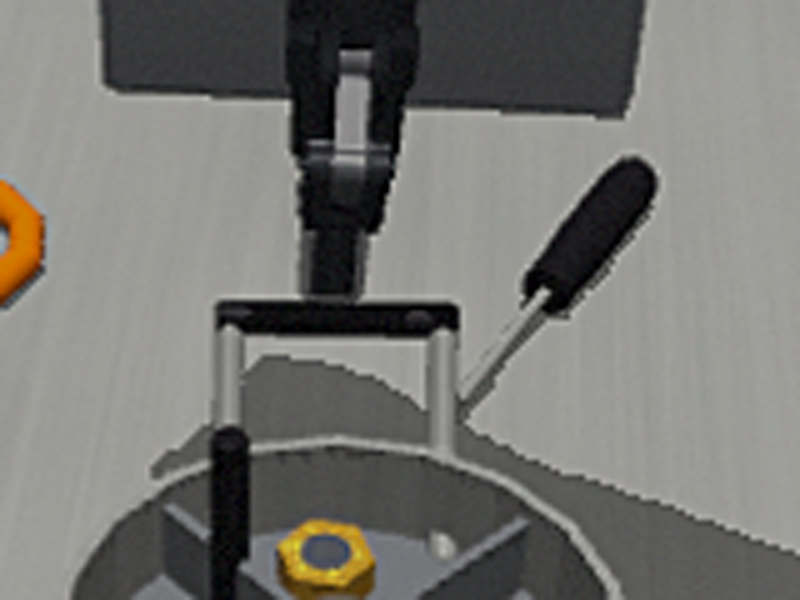

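View pics/w5.png

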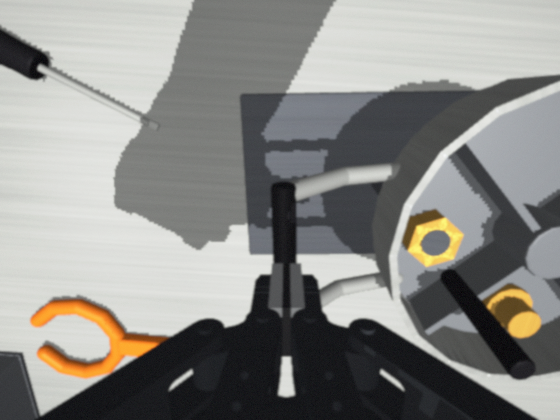

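```bash
python3 - <<'E'
from h import *
q=proj("side",[[464.9,-94,155],[464.9,-94,174]]);print((q-[220,85])*3)
e=[[551.9,-195,150],[475.9,-201.8,150],[466.6,-91.6,188]]
print(proj("wrist",e)); s=robot.sense();m=robot.camera_model("wrist");print(s["position"],m["position"],s["width"],s["tau"],s["wrist_torque"],s["contact_force"])
E
```

```text
[[343.05534161 242.34097176]
 [346.08565279 214.43340134]]
[[287.03533799 323.0622386 ]
 [282.91860716 189.81894736]
 [589.16404612 217.634258  ]]
[ 517.00265644 -197.14384222  136.17368705] [ 426.8072712  -201.11062316  302.56555232] 0.0029003578216067836 [ 1.32255038e-02 -4.31469297e+01  2.62296063e+01 -3.30646662e-01
  1.70358567e-02  2.33275568e-03] [ 0.03248465  0.05147722 -0.00920947] [-0.59599264  0.7280009   0.88949874]
```

```bash
python3 - <<'E'
from h import *
s=robot.sense();p=s["position"];z=s["eef_rot"][:,2]
for k in(0,10,19,30,40):print(k,proj("wrist",[p-k*z]),proj("side",[p-k*z]),(proj("side",[p-k*z])-[240,60])*5)
im=cv2.imread("pics/w5.png")[160:380,200:420];cv2.imwrite("pics/w5z.png",cv2.resize(im,(600,600),interpolation=2))
E
```

```text
0 [[287.5283955  254.18483629]] [[304.64341756 130.44384833]] [[323.21708781 352.21924166]]
10 [[287.60270471 262.86462811]] [[305.0239795  125.86461999]] [[325.11989748 329.32309996]]
19 [[287.67662568 271.5004926 ]] [[305.37269153 121.66745704]] [[326.86345764 308.3372852 ]]
30 [[287.77763421 283.30317877]] [[305.80710269 116.43722374]] [[329.03551343 282.1861187 ]]
40 [[287.88154432 295.44768631]] [[306.21007679 111.5839165 ]] [[331.05038396 257.91958251]]
```

View pics/w5z.png

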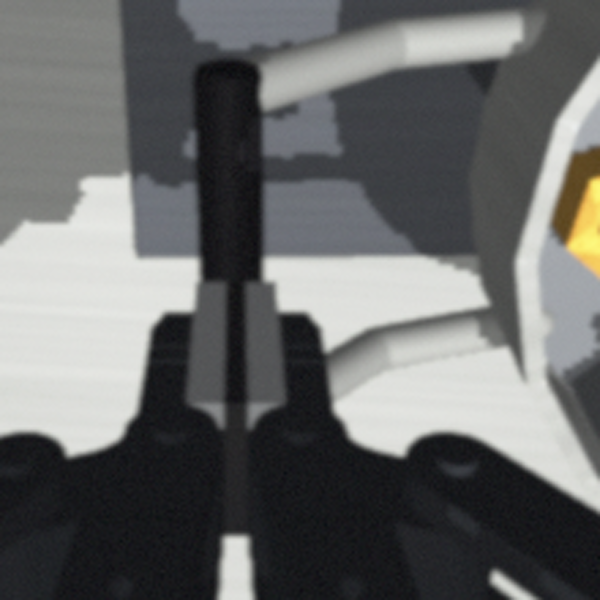

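The fingers shut fully (width 0) on top of the bar. In both the side and wrist views the tips stand about 15–20 mm higher than the stated TCP, the same as at the pin. So I'll reopen, go about 22 mm deeper and grip again.

Call:
play_rows(plan=[[3.5,0,0,0.5,0],[3.5,0,0,0,0],[3.5,0,0,0,0],[3.5,-0.3,0,-1,0],[3.5,0,0,-1,0],[3.5,0,0,-0.5,0],[3.5,0,0,0,0]])

```text
time: 6.8
position: [514.9, -197.7, 116.5]
eef_rot: [[-0.997, -0.062, 0.037], [-0.063, 0.998, -0.014], [-0.036, -0.016, -0.999]]
contact_force: [-0.1, -0.1, -1.1]
width: 0.409
```

```bash
python3 - <<'E'
from h import *
s=robot.sense();print(s["position"],s["width"],s["contact_force"],s["time"])
im=robot.snapshot("side")[60:180,240:400,::-1];a=cv2.resize(im,(400,300),interpolation=2)
im=robot.snapshot("wrist")[160:380,200:420,::-1];b=cv2.resize(im,(300,300),interpolation=2)
cv2.imwrite("pics/c6.png",np.hstack([a,b]))
E
```

```text
[ 514.87821799 -197.70791835  116.51631748] 0.40937711898092044 [-0.0540758  -0.13106191 -1.12804923] 6.8
```

View pics/c6.png

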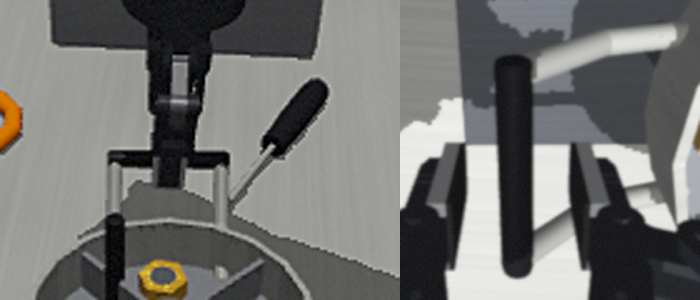

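The bar is between the pads now, with the tip showing below it. Closing.

Call:
play_rows(plan=[[0,0,0,0,0],[0,0,0,0,0],[0,0,0,0,0],[0,0,0,0,0],[0,0,0,0,0]], newtons=50)

```text
time: 7.32
position: [515.7, -198.5, 118.0]
eef_rot: [[-0.997, -0.063, 0.038], [-0.064, 0.998, -0.016], [-0.037, -0.018, -0.999]]
contact_force: [-0.7, -0.1, -0.5]
width: 0.111
```

Call:
play_rows(plan=[[0,-0.02,0.22,0.94,0],[0,-0.02,0.26,0.93,0],[0,-0.02,0.29,0.92,0],[0,-0.03,0.33,0.9,0],[0,-0.03,0.37,0.88,0],[0,-0.03,0.41,0.86,0],[0,-0.03,0.44,0.84,0],[0,0,0,0,0]])

```text
time: 7.98
position: [513.6, -173.3, 187.1]
eef_rot: [[-0.997, -0.064, 0.038], [-0.065, 0.998, -0.017], [-0.036, -0.02, -0.999]]
contact_force: [-0.2, -0.6, -3.5]
width: 0.113
```

```bash
python3 - <<'E'
from h import *
s=robot.sense();print(s["position"],s["width"],s["contact_force"],s["time"])
d=s["position"]-[515.7,-198.5,118];print(d)
cv2.imwrite("pics/s7.png",robot.snapshot("side")[:,:,::-1])
E
```

```text
[ 513.62562718 -173.26662325  187.11872616] 0.11296599832638148 [-0.18870588 -0.59115829 -3.50090466] 7.9833
[-2.07437282 25.23337675 69.11872616]
```

View pics/s7.png

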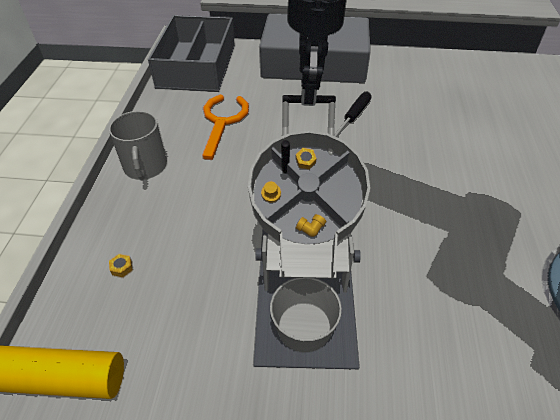

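The tray is at about 0.3 rad, the elbow has not moved yet, and the arc is being followed exactly. Continuing slowly.

Call:
play_rows(plan=[[0,-0.02,0.3,0.52,0],[0,-0.02,0.31,0.52,0],[0,-0.03,0.33,0.5,0],[0,-0.03,0.33,0.5,0],[0,-0.03,0.35,0.49,0],[0,-0.03,0.36,0.48,0],[0,-0.03,0.38,0.47,0],[0,-0.03,0.38,0.47,0]])

```text
time: 8.7
position: [511.3, -145.2, 228.4]
eef_rot: [[-0.997, -0.062, 0.037], [-0.063, 0.998, -0.02], [-0.035, -0.022, -0.999]]
contact_force: [1.5, -2.1, -4.9]
width: 0.111
```

```bash
python3 - <<'E'
from h import *
s=robot.sense();print(s["position"],s["width"],s["contact_force"],s["time"])
d=s["position"]-[515.7,-198.5,118];print(d)
cv2.imwrite("pics/s8.png",robot.snapshot("side")[:,:,::-1])
E
```

```text
[ 511.34825952 -145.21237522  228.42139278] 0.1111697555581093 [ 1.51126657 -2.13092376 -4.92322281] 8.7
[ -4.35174048  53.28762478 110.42139278]
```

View pics/s8.png

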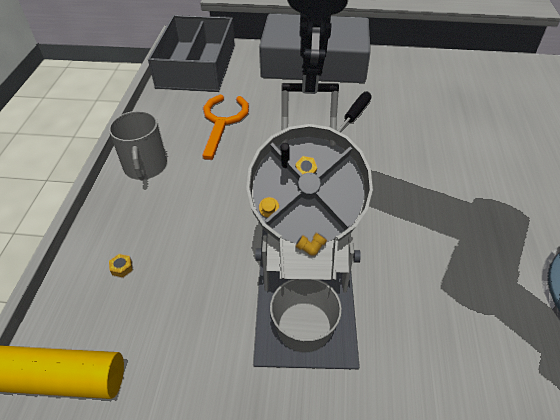

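The elbow is sliding, now at about (311,244) at the spout's mouth. I'll hold here briefly.

Call:
play_rows(plan=[[0,-0.03,0.4,0.45,0],[0,0,0,0,0],[0,0,0,0,0],[0,0,0,0,0]])

```text
time: 9.08
position: [511.0, -139.5, 234.9]
eef_rot: [[-0.997, -0.064, 0.038], [-0.065, 0.998, -0.02], [-0.036, -0.022, -0.999]]
contact_force: [1.5, -1.4, -3.6]
width: 0.11
```

```bash
python3 - <<'E'
from h import *
s=robot.sense();print(s["position"],s["width"],s["contact_force"],s["time"])
d=s["position"]-[515.7,-198.5,118];print(d)
cv2.imwrite("pics/s9.png",robot.snapshot("side")[:,:,::-1])
E
```

```text
[ 510.95478182 -139.51955482  234.88435339] 0.11027022977017377 [ 1.54352702 -1.38980155 -3.57586345] 9.0833
[ -4.74521818  58.98044518 116.88435339]
```

View pics/s9.png

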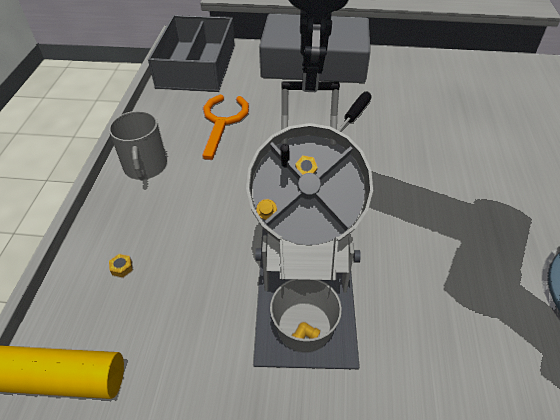

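The elbow is lying in the cup at (307,331); the nut and plug are still in the carousel. Lowering now.

Call:
play_rows(plan=[[0,0.05,-0.62,-0.73,0],[0,0.05,-0.76,-0.93,0],[0,0.05,-0.71,-0.97,0],[0,0.05,-0.66,-1.01,0],[0,0.05,-0.61,-1.04,0],[0,0.04,-0.56,-1.07,0],[0,0,0,0,0]])

```text
time: 9.72
position: [514.4, -182.2, 171.0]
eef_rot: [[-0.997, -0.062, 0.041], [-0.062, 0.998, -0.014], [-0.04, -0.016, -0.999]]
contact_force: [3.1, -2.0, -2.5]
width: 0.109
```

Call:
play_rows(plan=[[0,0,-0.4,-1.1,0],[0,0,-0.4,-1.13,0],[0,0,-0.35,-1.15,0],[0,0,-0.28,-1,0],[0,0,-0.15,-0.6,0],[0,0,-0.05,-0.2,0],[0,0,0,0,0]])

```text
time: 10.3
position: [516.0, -198.0, 122.4]
eef_rot: [[-0.997, -0.059, 0.051], [-0.06, 0.998, -0.002], [-0.051, -0.005, -0.999]]
contact_force: [1.8, -0.3, -5.7]
width: 0.108
```

Call:
play_rows(plan=[[0,0,-0.05,-0.3,0],[0,0,0,-0.1,0],[0,0,0,0,0]])

```text
time: 10.55
position: [516.1, -198.0, 122.0]
eef_rot: [[-0.997, -0.06, 0.055], [-0.06, 0.998, -0.0], [-0.055, -0.004, -0.999]]
contact_force: [2.0, 1.5, -4.9]
width: 0.108
```

Call:
play_rows(plan=[[0,0,0,-0.5,0],[0,0,0,-0.3,0],[0,0,0,0,0]])

```text
time: 10.8
position: [516.2, -198.0, 122.5]
eef_rot: [[-0.996, -0.06, 0.06], [-0.06, 0.998, -0.002], [-0.06, -0.006, -0.998]]
contact_force: [2.0, 1.6, -5.5]
width: 0.11
```

```bash
python3 - <<'E'
from h import *
s=robot.sense();print(s["position"],s["width"],s["contact_force"],s["time"])
a=cv2.imread("pics/s5.png")[90:250,230:390];b=robot.snapshot("side")[90:250,230:390,::-1]
cv2.imwrite("pics/s10.png",cv2.resize(np.hstack([a,b]),(800,400),interpolation=2))
E
```

```text
[ 516.21559741 -197.97899073  122.51768814] 0.11030859845541416 [ 2.01875642  1.56689152 -5.47713726] 10.8
```

View pics/s10.png

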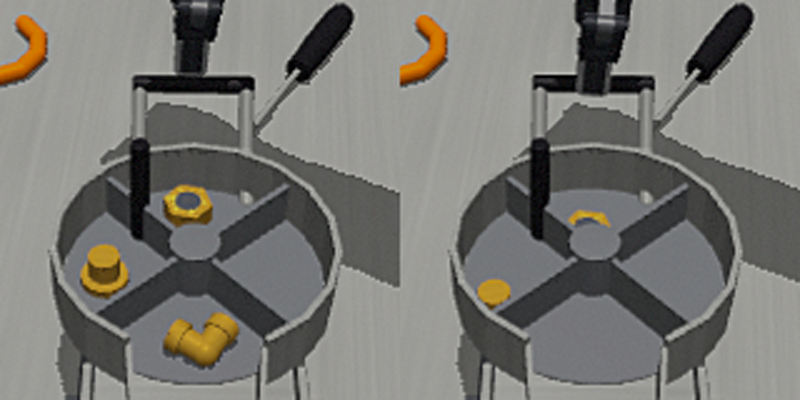

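The ring and bar are back at their starting pixels, so the tray is level on its stop. Releasing and retreating.

Call:
play_rows(plan=[[3,0,0,0,0],[3.5,0,0,0,0],[3.5,0,0,0,0],[3.5,0,0,1.5,0],[3.5,0,0,3,0],[3.5,0,0,3,0],[3.5,0,-1,3,0],[3.5,0,-2,2,0]])

```text
time: 11.52
position: [510.0, -224.3, 240.1]
eef_rot: [[-0.997, -0.06, 0.043], [-0.06, 0.998, 0.008], [-0.043, 0.005, -0.999]]
contact_force: [0.2, -1.6, 0.2]
width: 0.411
```

Call:
play_rows(plan=[[3.5,0,-3,1,0],[3.5,0,-3,0,0],[3.5,-1,-3,0,0],[3.5,-1,-2,0,0],[3.5,0,0,0,0],[3.5,0,0,0,0],[3.5,0,0,0,0],[3.5,0,0,0,0]])

```text
time: 12.18
position: [492.9, -345.2, 254.0]
eef_rot: [[-0.997, -0.057, 0.051], [-0.057, 0.998, 0.0], [-0.051, -0.002, -0.999]]
contact_force: [-0.6, 0.2, 0.3]
width: 0.412
```

```bash
python3 - <<'E'
from h import *
s=robot.sense();print(s["position"],s["width"],s["contact_force"],s["time"],s["qvel"].round(2))
a=robot.snapshot("side")[90:390,200:420,::-1];b=robot.snapshot("top")[130:330,160:460,::-1]
cv2.imwrite("pics/f.png",np.hstack([cv2.resize(a,(330,450)),cv2.resize(b,(460,450))[:,:]]))
E
```

```text
[ 492.92320334 -345.16227645  253.95689141] 0.4118544502725575 [-0.64221562  0.1774745   0.27169807] 12.1833 [ 0.47  0.12 -0.49 -0.17  0.18  0.37]
```

View pics/f.png

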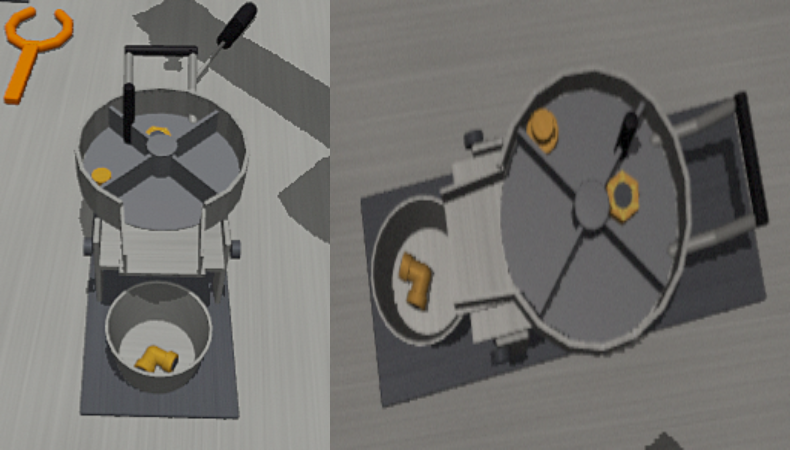

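The elbow lies flat in the standing cup, the nut and plug are in their compartments, the tray is level and the arm is clear. Handing in.

```bash
python3 -c "
from rig import robot
print(robot.hand_in())"
```

```text
the job is handed in; nothing more can be done
None
```

I handed the job in at about 12 s of the 58 s. The brass elbow is in the steel cup and the carousel is level again.

- **Turning:** I turned the carousel about 95° by its pin. That put the elbow at 0° to the spout axis, and its compartment within about 2.5°.
- **Tipping:** I lifted the bar along its arc to about 0.54 rad. The elbow slid down into the cup, and I lowered the tray back onto its stop.
- **Last checks:** Side and top pictures showed the elbow lying in the upright cup. The nut and plug were still in their compartments, the ring and bar were back in their starting places, and the arm was clear. The fingers worked only on the pin and the bar, well away from the elbow.

Some things disagreed along the way:

- **First grip on the bar missed:** The fingers shut empty on top of it. The fingertips appeared about 15–20 mm higher than the stated tool point, so I went about 20 mm deeper and the second grip held.
- **Lowering stopped early:** The tool ended about 4 mm above the height where I gripped the bar, probably a slip in the grip. The pictures showed the tray level all the same.

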